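# Level the sprung appliance stand and hold it down

### The job

Level the wooden appliance stand. First lubricate its levelling screw: push the red cap of the blue spray can fully down and let it spring up again. Then take the red bar of the levelling knob in the fingers, push the knob and the sprung board down to the stop as an appliance's weight would, and turn the knob until the spirit level's bubble lies between the two black lines; finish while still holding the knob, with the board pressed to its stop and the bubble between the lines, and leave the other things where they are.

Things in the scene. Friction and masses are not known exactly. Their poses are not given: they have to be found in the camera images.
- stand: Levelling stand fixed to the worktop: steel base plate 150 x 240 x 6 mm, wooden board of that size on it, top 56 mm up, hinged along its left edge. Origin: centre of the underside. y runs from the knob end (right) to the hinge end (left), x away from the robot at yaw 0, z up. Hinge axis: y = +100 mm, height 30 mm. Knob axis: x = 0, y = -90 mm. Spirit level along y at x = +50 mm, y = +25 mm, 24 mm over the board.
- press (a joint): How far the sprung board and knob are pressed down together (hinge, rad): 0 = up, 0.03 = on its stop, 5.7 mm lower at the knob. The push on the knob grows to about 9 N at the stop, which then gives 0.001 rad per 5 N more. It springs up when let go. Pressing the board from 0 to its stop moves the bubble 36 mm towards the hinge end, so the level counts only at the stop.
- knob (a joint): Levelling knob, rad, grows clockwise seen from above, -0.6 to 2.6, stays where left (0.15 N m). The bar's heading is the stand's y axis turned clockwise by this angle. The knob keeps its height; the board climbs on the screw: 1 rad clockwise lifts its knob end 5.7 mm and moves the bubble 36 mm to the knob end. Level is 0.35 to 1.35 rad clockwise of the start.
- knob_grip (a point): Middle of the knob's red grip bar: 14 mm wide (the grasp), 48 mm long, top 14 mm above this point. It stands on a black round flange, 62 mm across, whose upper face is 14 mm below this point and on which fingertips may bear to push the knob down. z is the knob's axis; the bar is long along this frame's y. It stands about 92 mm above the worktop.
- bubble_mid (a point): Top middle of the pale bubble in the spirit level's green vial; the bubble is about 30 mm long and 16 mm wide and always floats to the higher end, at most 42 mm either way. It settles in about half a second.
- vial_mid (a point): Top middle of the vial (120 mm long, 20 mm thick), half-way between its two black lines, which are 47 mm apart. y points along the vial from the knob end to the hinge end; the bubble is centred when its y in this frame is 0 and lies between the lines up to 8 mm either way.
- cap (a joint): How far the spray can's cap is pushed down (m): 0 = up, 0.006 = fully down. The spring takes 1.5 N at the top and 4.5 N at the bottom, and lifts the cap when let go.
- cap_top (a point): Centre of the top of the red spray cap, 26 mm across, 18 mm high, top 122 mm above the worktop when up. It sits on a blue can, 50 mm across, fixed upright in a black foot 72 mm across, 115 to 155 mm from the knob on the side away from the hinge; a thin white nozzle sticks out 36 mm from the cap's axis towards the knob.
- blue_cup: Bystander: white and blue cup, 65 mm across, 78 mm high, standing; origin at the centre of its underside.
- whetstone: Bystander: grey whetstone in a black holder, 100 x 62 x 38 mm; origin at the centre of its underside.
- rice_bowl: Bystander: upturned pale rice bowl, 109 mm across, 55 mm high; origin at the centre of its underside.
- dish_brush: Bystander: wooden dish brush, 154 x 61 x 46 mm; origin at the centre of its underside.
Not all that is in view belongs to the job. Of the things like the part that bears cap, leave any that is green; of the rest the smaller one is meant.

How it is judged:
On the way, in this order (a step that is already met when the one before it is completed fails the run):
1. the spray cap is pushed fully down by the robot (value of joint cap above 0.0045 m and contact force between the fingers and cap above 1 N), for 0.05 s.
2. the spray cap is let up again (value of joint cap below 0.0015 m), for 0.1 s.
3. the board is pressed to its stop through the knob and the bubble lies between the lines (y of bubble_mid in the frame of vial_mid between -0.008 and 0.008 m and value of joint press above 0.026 rad and contact force between the fingers and knob above 3 N), for 0.3 s.
At the end, for the whole second after the job is handed in: At the end the fingers still hold the knob (contact force over 3 N), the board is pressed to its stop (joint over 0.026 of 0.03 rad), the bubble is within 8 mm of the middle of the vial, that is between the black lines, and the spray cap is up (within 1.5 mm) (all of step 3 and value of joint cap below 0.0015 m); the arm keeps its last pose, push and grip.
It fails at once if the blue cup is moved by more than 3 cm (distance of blue_cup from where it was at the start of the episode above 0.03 m).
It fails at once if the whetstone is moved by more than 3 cm (distance of whetstone from where it was at the start of the episode above 0.03 m).
It fails at once if the rice bowl is moved by more than 3 cm (distance of rice_bowl from where it was at the start of the episode above 0.03 m).
It fails at once if the dish brush is moved by more than 3 cm (distance of dish_brush from where it was at the start of the episode above 0.03 m).
It also fails if it takes over 51 s, if anything falls off the work surface, if the arm or the gripper's body presses on something with over 40 N, if the wrist force passes 120 N, or if a joint passes its speed limit or range.

### The arm

A 7-joint arm with a two-finger parallel gripper is mounted at the origin on a cart in front of the work surface, level with it; the furniture and walls round the work are solid. World frame = base frame: x ahead of the robot, y to its left, z up, the work surface at z = 0. Lengths are in m, angles in rad, forces in N, time in s.
With the tool pointing down it reaches from about 0.4 to 0.85 m from the base axis. Payload 6.9 kg.
Tool frame: the origin (TCP) lies on the centre line of the jaws, within the pads' length; the fingertips stand 8 mm ahead of it and the grasp point (between the pads) lies 11 mm behind it (arm.nose_length is the distance from the TCP to the fingertips, in m); y points along the fingers, z is the direction in which the jaws open and shut, and the axes are right-handed (so a half turn about y gives the same grasp; the last joint's range is limited). The gripper opens to 85 mm and grips with 20 to 120 N. Pads are 22 mm wide; open, the fingers measure 114 mm over their backs; the gripper's body (76 mm by 85 mm) begins 54 mm behind the grasp point. The pads swing forward as they close: fully open they stand 13 mm farther back than shut.
Start: joints at [-1.121, 0.507, -0.238, 1.5, 0.126, 1.149, -0.155], TCP at [0.211, 0.588, 0.239] pointing down, gripper open.
Joint ranges: [-3.08, 3.08], [-0.24, 2.05], [-1.43, 1.35], [0, 2.5], [-1.52, 4.66], [0.17, 1.96], [-2.89, 2.89]. Speed limits (rad/s): [2.39, 2.39, 3.14, 3.14, 3.14, 3.14, 3.14].

### API

Orientations are given as a unit quaternion [w, x, y, z].
In Python, from workcell import sensors, vision, finish_job, arm gives the robot as it stands.
- The arm moves only by the shell command python3 -m inch 'ROWS'. ROWS is JSON, a list of rows, each a list of 3 entries, a list of its own where there are three numbers: the opening, from -1 (shut) to 1 (fully open), so that 0 is half open, then the shift along the world's x, y, z in m, then the turn about the world's z in rad. A call has 1 to 10 rows; each row is the pose to reach, as a shift and turn from the pose commanded when the call began; what a row does not reach only later rows make up. A row lasts 1/8 s, in which the tool goes at most 62.5 mm and 10.7 degrees, less where a joint would pass 70% of its speed; a pose out of reach is approached as far as the arm can. A call with a gripper value outside its range is refused whole. The fingers move at their own pace and stop on an object; the grip force is fixed at half the most. Time passes only in rows, so rows that repeat a pose let the fingers close. It gives the time, the measured TCP pose, the force and the opening at its end, in the units of the state.
- sensors.read_state(): the state, without advancing time (a new reading comes with each control period).
- vision.snapshot(name): name is "side" or "top" or "wrist"; returns a dict with "color" (400x640x3 uint8, red, green, blue), "range_z" (400x640 float32, m along the optical axis (not along the pixel's ray), 0 where there is no reading), "fx", "fy", "cx", "cy" (pixels), "extrinsics" (4x4, takes a point from world to camera coordinates). Camera axes: x right, y down, z forward; pixel columns grow to the right and rows downward; lengths in m; the calibration is good to about 2 mm. A picture is of the moment at which its call begins.
- finish_job(): hands the job in, once; it reports no verdict.
The state is a dict: "time_s": time; "joints": joint angles; "qd": joint speeds; "effort": joint torques, N m; "ee_pos": TCP position; "tcp_rot": TCP orientation; "wrist_force": force on the tool from outside, world axes, zero at the start; "torque": the same for the moment, N m; "opening": opening from 0.0 (shut) to 1.0 (fully open).
Only numpy, scipy, OpenCV 4.12 (cv2) and the standard library are available. Lean on these libraries where they do the work, as an engineer would, in place of code of your own. Each camera call takes 0.05 s, during which the arm holds its last target.

## Working session

There is one attempt and no reset: what is moved stays moved. The work goes in short steps, Python scripts to look and compute and a shell command to move; the robot and the scene stay as the last step left them, time stands still between calls to the robot, and variables do not carry over. Pictures are saved under pics/ and viewed, and the job is handed in when it is done.

```bash
mkdir -p pics; ls; cat > h.py <<'E'
import numpy as np, cv2
from workcell import sensors, vision, arm
def snap(n,f=None):
    s=vision.snapshot(n)
    if f: cv2.imwrite('pics/'+f,cv2.cvtColor(s['color'],cv2.COLOR_RGB2BGR))
    np.savez('last_'+n+'.npz',**s)
    return s
def cloud(s):
    z=s['range_z'];v,u=np.mgrid[:z.shape[0],:z.shape[1]]
    P=np.stack([(u-s['cx'])/s['fx']*z,(v-s['cy'])/s['fy']*z,z],-1)
    E=np.array(s['extrinsics']);R,t=E[:3,:3],E[:3,3]
    W=(P-t)@R
    W[z==0]=np.nan
    return W
def proj(s,p):
    E=np.array(s['extrinsics']);c=E[:3,:3]@np.array(p)+E[:3,3]
    return c[0]/c[2]*s['fx']+s['cx'],c[1]/c[2]*s['fy']+s['cy']
E
python3 - <<'E'
from h import *
for n in ['side','top','wrist']: snap(n,n+'0.png')
s=sensors.read_state();print({k:np.round(v,3) for k,v in s.items()});print(arm.nose_length)
E
```

```text
pics
{'time_s': np.float64(0.15), 'joints': array([-1.12 ,  0.508, -0.238,  1.501,  0.126,  1.149, -0.155]), 'qd': array([-0.   , -0.002,  0.001, -0.004,  0.001, -0.001, -0.002]), 'effort': array([-4.0000e-03, -6.2102e+01, -2.1890e+00, -2.4984e+01,  1.3000e-02,
        9.0000e-03,  0.0000e+00]), 'ee_pos': array([0.211, 0.588, 0.239]), 'tcp_rot': array([-0.696,  0.697, -0.121,  0.121]), 'wrist_force': array([ 0.297,  0.464, -0.114]), 'torque': array([-0.022, -0.003,  0.017]), 'opening': np.float64(0.995)}
0.008
```

View pics/side0.png

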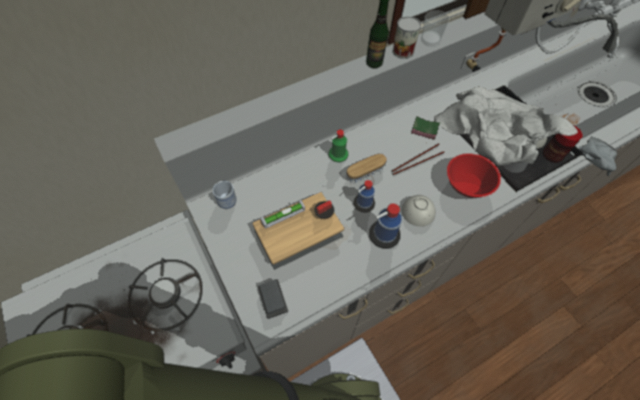

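View pics/top0.png

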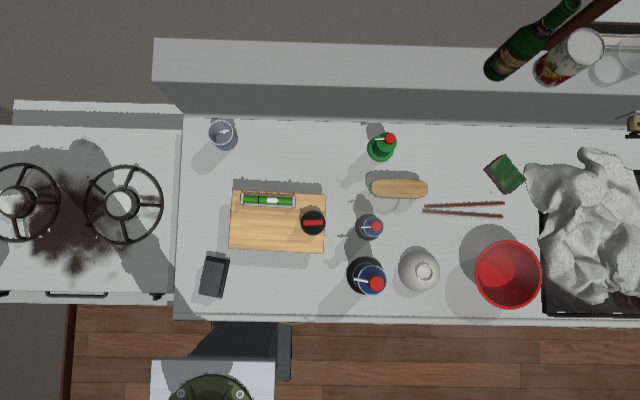

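View pics/wrist0.png

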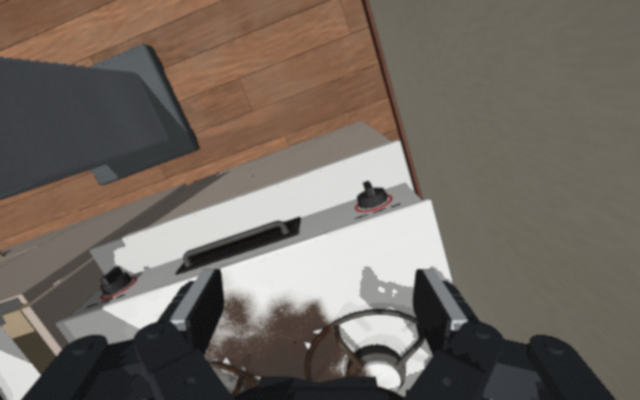

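Candidates in the top view are the green can at (382,146), the small blue can at (370,227) and the large blue can at (368,277). The small blue one fits: it isn't green, it's the smaller of the two blues, and it's on the knob side. I'll measure it and confirm with a crop.

```bash
python3 - <<'E'
from h import *
s=dict(np.load('last_top.npz'));W=cloud(s);im=s['color'].astype(int)
hsv=cv2.cvtColor(s['color'],cv2.COLOR_RGB2HSV)
red=((hsv[...,0]<8)|(hsv[...,0]>172))&(hsv[...,1]>150)&(hsv[...,2]>80)
n,l,st,c=cv2.connectedComponentsWithStats(red.astype(np.uint8))
for i in range(1,n):
    if st[i,4]>15:
        p=W[l==i];p=p[~np.isnan(p[:,0])];print(c[i].round(1),st[i],np.median(p,0).round(4),p.min(0).round(3),p.max(0).round(3))
for name,(u,v) in dict(board1=(240,240),board2=(310,245),table=(330,280),foot=(368,295)).items(): print(name,W[v,u].round(4))
# bar
for nme,cond in dict(knob=(W[...,2]>0.098)&(W[...,2]<.115)).items():
    m=cond&(abs(np.mgrid[:400,:640][1]-312)<20)&(abs(np.mgrid[:400,:640][0]-222)<20)&red
    p=W[m];print(m.sum(),p.mean(0),cv2.minAreaRect((p[:,:2]*1000).astype(np.float32)))
b=(W[...,2]>.045)&(W[...,2]<.066)&(hsv[...,0]>8)&(hsv[...,0]<30)&(hsv[...,1]>60)
n,l,st,c=cv2.connectedComponentsWithStats(b.astype(np.uint8))
for i in range(1,n):
  if st[i,4]>300:
    p=W[l==i];print(c[i],st[i],cv2.minAreaRect((p[:,:2]*1000).astype(np.float32)),p[:,2].mean())
cv2.imwrite('pics/crop.png',cv2.cvtColor(cv2.resize(s['color'][120:310,220:440],None,fx=3,fy=3,interpolation=2),cv2.COLOR_RGB2BGR))
E
```

```text
[389.5 138.1] [385 133  10  11  85] [ 0.7145 -0.4309  0.1224] [ 0.703 -0.442  0.083] [ 0.738 -0.419  0.126]
[483.  203.3] [461 202  43   3  49] [ 0.5732 -0.7089  0.0084] [ 0.569 -0.765  0.004] [ 0.578 -0.65   0.013]
[493.2 215.4] [484 215  19   2  21] [ 0.541  -0.7388  0.0081] [ 0.539 -0.761  0.006] [ 0.542 -0.713  0.013]
[312.5 222.3] [303 219  20   7 118] [ 0.5082 -0.2492  0.1092] [ 0.501 -0.272  0.08 ] [ 0.517 -0.226  0.114]
[501.2 279.5] [ 475  241   67   68 1949] [ 0.3715 -0.7448  0.0122] [ 0.308 -0.828  0.   ] [ 0.474 -0.657  0.072]
[376.2 283.1] [369 276  15  15 187] [ 0.3755 -0.3909  0.1692] [ 0.36  -0.406  0.164] [ 0.391 -0.375  0.173]
board1 [ 0.4607 -0.0689  0.0542]
board2 [ 0.4522 -0.2452  0.059 ]
table [ 0.3599 -0.3009  0.0036]
foot [ 0.3219 -0.403  -0.0031]
114 [ 0.50755117 -0.2485958   0.10923942] ((507.3031921386719, -249.25698852539062), (12.041119575500488, 45.55718231201172), 1.2440282106399536)
[398.70742857 187.74285714] [371 178  57  20 875] ((604.7020874023438, -472.66748046875), (49.846405029296875, 146.49948120117188), 0.8584961295127869) 0.0475263491437729
[274.49931569 224.01414234] [ 228  189   98   64 4384] ((511.4800109863281, -160.34872436523438), (239.58041381835938, 149.23963928222656), 88.01985168457031) 0.05755301310880477
```

View pics/crop.png

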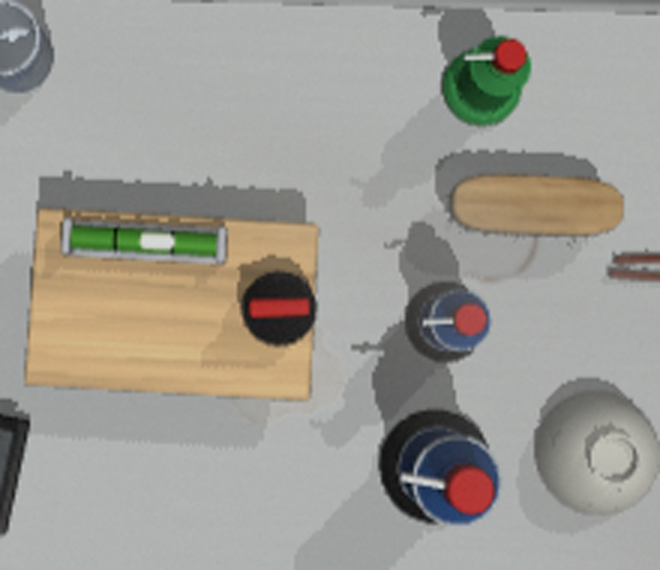

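The crop shows the small blue can with a black foot; its cap is at crop (470,320), which is full-image (376.7,226.7), and the nozzle points at the knob. The bubble is right of centre. Measuring the cap next.

```bash
python3 - <<'E'
from h import *
s=dict(np.load('last_top.npz'));W=cloud(s);im=s['color'].astype(int)
m=(im[...,0]>1.6*im[...,2])&(im[...,0]>90)&(im[...,1]<100)
m[:, :370]=0;m[:,:][:,384:]=0;m[:219]=0;m[234:]=0
m&=W[...,2]>.1
p=W[m];print(m.sum(),np.argwhere(m).mean(0),np.median(p,0),(p.min(0)+p.max(0))/2,p.min(0),p.max(0),cv2.minEnclosingCircle((p[:,:2]*1000).astype(np.float32)))
k=np.array([.5073,-.2493])
print(np.linalg.norm(np.median(p,0)[:2]-k))
print(proj(s,[.5073,-.2493,.106]))
# side view check
t=dict(np.load('last_side.npz'));print('side',proj(t,np.median(p,0)),proj(t,[.507,-.249,.106]))
# heights of things
for nm,(u,v) in dict(big=(376,283),bowl=(424,271),brush=(399,188)).items(): print(nm,W[v,u].round(3))
hs=W[...,2]; 
# yaw stand, bubble
hsv=cv2.cvtColor(s['color'],cv2.COLOR_RGB2HSV)
cv2.imwrite('pics/side_c.png',cv2.cvtColor(cv2.resize(t['color'][120:260,240:450],None,fx=3.5,fy=3.5,interpolation=2),cv2.COLOR_RGB2BGR))
E
```

```text
84 [225.97619048 376.23809524] [ 0.50206396 -0.3991482   0.12296419] [ 0.502115   -0.39997671  0.12275758] [ 0.49031341 -0.41095558  0.11931331] [ 0.51391659 -0.38899785  0.12620185] ((502.1005859375, -399.0753479003906), 12.091693878173828)
0.14993965174380974
(np.float64(312.51877988349463), np.float64(222.51853964529323))
side (np.float64(368.26189709951507), np.float64(182.3516552826293)) (np.float64(324.50007873385204), np.float64(205.1207070902211))
big [ 0.376 -0.391  0.17 ]
bowl [ 0.393 -0.536  0.05 ]
brush [ 0.604 -0.473  0.046]
```

View pics/side_c.png

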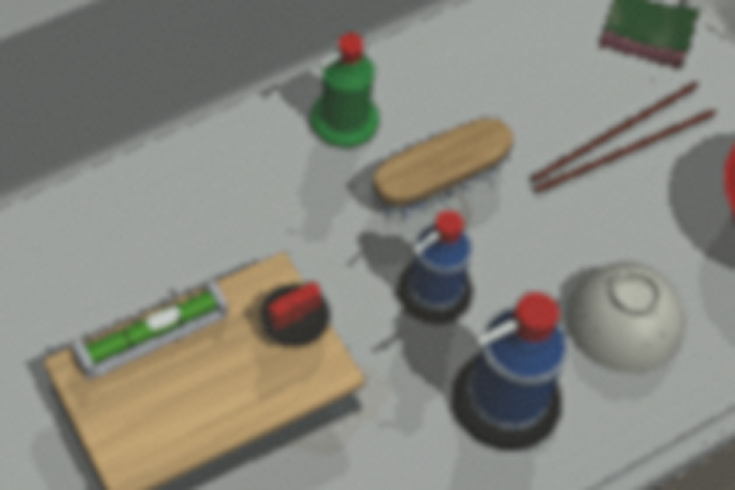

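```bash
python3 -m inch '[[-1,[0.05,-0.04,0],-0.12],[-1,[0.1,-0.08,0],-0.24],[-1,[0.15,-0.12,0],-0.36],[-1,[0.2,-0.16,0],-0.48],[-1,[0.24,-0.2,0],-0.6],[-1,[0.28,-0.245,0],-0.72],[-1,[0.31,-0.3,0],-0.84],[-1,[0.33,-0.36,0],-0.96],[-1,[0.345,-0.42,0],-1.08],[-1,[0.36,-0.48,0],-1.2]]'; python3 -c "
from h import *
s=sensors.read_state();print(s['joints'].round(2) if hasattr(s['joints'],'round') else s['joints'])"
```

```text
time_s: 1.4
ee_pos: [0.5714, 0.1062, 0.2391]
tcp_rot: [-0.505, 0.506, -0.495, 0.494]
wrist_force: [0.9, 0.1, 0.7]
opening: 0.002
[-0.33  0.44  0.15  1.62 -0.07  1.09 -0.13]
```

```bash
python3 -m inch '[[-1,[0,-0.06,0],0],[-1,[0,-0.12,0],0],[-1,[-0.01,-0.18,0],0],[-1,[-0.02,-0.24,0],0],[-1,[-0.03,-0.3,0],0],[-1,[-0.045,-0.36,0],0],[-1,[-0.055,-0.42,0],0],[-1,[-0.065,-0.47,-0.03],0],[-1,[-0.069,-0.507,-0.06],0],[-1,[-0.069,-0.507,-0.08],0]]'; python3 -c "
from h import *
s=sensors.read_state();print(s['joints'].round(2))
snap('side','side1.png');snap('top','top1.png');snap('wrist','wrist1.png')
a=[cv2.imread('pics/top1.png')[150:290,250:450],cv2.imread('pics/side1.png')[120:260,250:450]]
cv2.imwrite('pics/m1.png',np.hstack([cv2.resize(x,None,fx=2,fy=2,interpolation=2) for x in a]))"
```

```text
time_s: 2.65
ee_pos: [0.4997, -0.4026, 0.1572]
tcp_rot: [-0.504, 0.506, -0.495, 0.494]
wrist_force: [-0.2, 1.4, 0.1]
opening: 0.003
[ 0.52  0.61  0.21  1.57 -0.14  0.98  0.79]
```

View pics/m1.png

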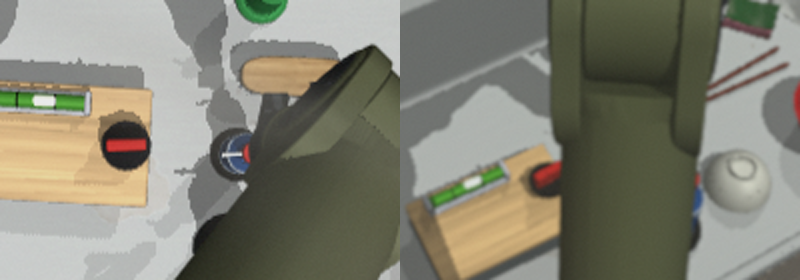

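View pics/wrist1.png

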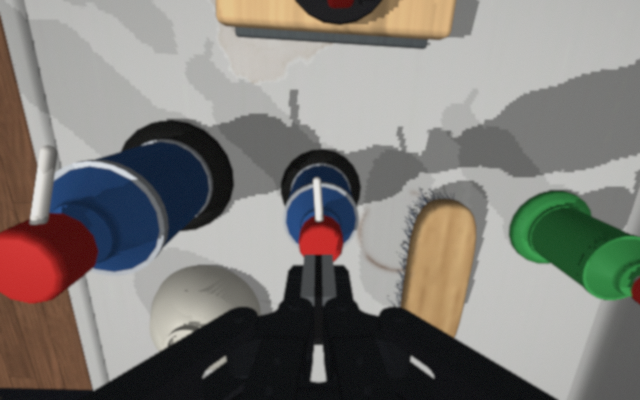

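The shut fingers at wrist pixel (318,265) are over the small blue can's cap at (321,240). I'll check the cap again from the wrist depth.

```bash
python3 - <<'E'
from h import *
s=dict(np.load('last_wrist.npz'));W=cloud(s);im=s['color'].astype(int)
m=(im[...,0]>2*im[...,2])&(im[...,0]>90);m[:,:295]=0;m[:,350:]=0;m[:210]=0;m[270:]=0
p=W[m];print(m.sum(),np.nanmin(p,0),np.nanmax(p,0),np.nanmedian(p,0))
q=p[p[:,2]>.115];print(np.nanmin(q,0),np.nanmax(q,0))
w=sensors.read_state();print(w['ee_pos'],w['wrist_force'])
E
```

```text
1195 [ 0.49004217 -0.40518912  0.11055083] [ 0.51439777 -0.38362252  0.15500603] [ 0.50187548 -0.39278951  0.12310882]
[ 0.49004217 -0.40518912  0.11529593] [ 0.51439777 -0.38362252  0.15500603]
[ 0.50173033 -0.39815528  0.15804865] [-0.11673486 -0.13449598  1.25273688]
```

```bash
python3 -m inch '[[-1,[0,0,-0.015],0],[-1,[0,0,-0.025],0],[-1,[0,0,-0.029],0],[-1,[0,0,-0.031],0],[-1,[0,0,-0.031],0]]';python3 -m inch '[[-1,[0,0,-0.002],0],[-1,[0,0,-0.003],0],[-1,[0,0,-0.003],0]]'
```

```text
time_s: 3.42
ee_pos: [0.5024, -0.3985, 0.1286]
tcp_rot: [0.507, -0.506, 0.493, -0.493]
wrist_force: [-1.1, 0.7, 1.4]
opening: -0.002
time_s: 3.8
ee_pos: [0.5026, -0.3988, 0.1255]
tcp_rot: [0.507, -0.506, 0.493, -0.494]
wrist_force: [0.3, 1.5, 4.1]
opening: 0.002
```

```bash
python3 -m inch '[[-1,[0,0,-0.002],0],[-1,[0,0,-0.004],0],[-1,[0,0,-0.004],0],[-1,[0,0,-0.004],0]]'; python3 -c "
from h import *
for i in range(3):
  print(sensors.read_state()['wrist_force'])
snap('wrist','wrist2.png')"
```

```text
time_s: 4.3
ee_pos: [0.5026, -0.3989, 0.124]
tcp_rot: [0.507, -0.506, 0.493, -0.494]
wrist_force: [-4.7, 6.0, 21.6]
opening: -0.001
[-4.70742471  5.98863807 21.6320938 ]
[-4.70742471  5.98863807 21.6320938 ]
[-4.70742471  5.98863807 21.6320938 ]
```

View pics/wrist2.png

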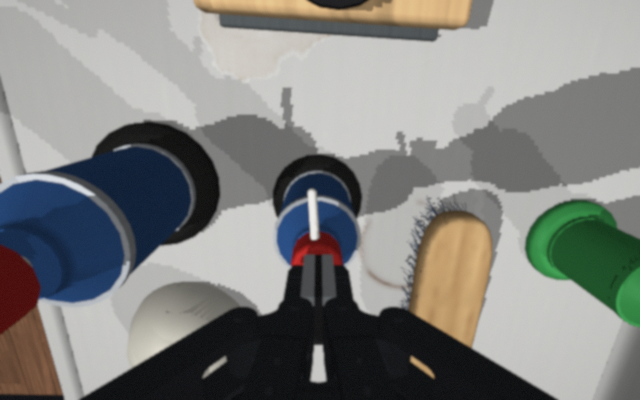

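The force rose sharply to 21.6 N at 6 mm of travel, so the cap is fully down. Releasing it and moving over the knob.

```bash
python3 -m inch '[[-1,[0,0,0.03],0],[-1,[0,0,0.06],0],[-1,[0,0,0.1],0],[-0.1,[0.002,0.05,0.1],0],[-0.1,[0.004,0.1,0.1],0],[-0.1,[0.005,0.13,0.1],0],[-0.1,[0.005,0.13,0.1],0],[-0.1,[0.005,0.13,0.1],0]]'; python3 -c "
from h import *
snap('wrist','wrist3.png');snap('top','top3.png')
a=cv2.imread('pics/top3.png')[160:270,220:400];cv2.imwrite('pics/m3.png',cv2.resize(a,None,fx=4,fy=4,interpolation=2))"
```

```text
time_s: 5.35
ee_pos: [0.5071, -0.27, 0.2212]
tcp_rot: [-0.506, 0.507, -0.493, 0.494]
wrist_force: [-0.5, -0.2, 0.5]
opening: 0.447
```

View pics/wrist3.png

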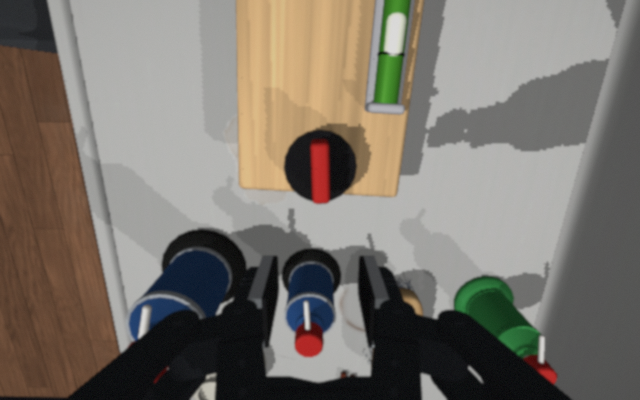

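View pics/m3.png

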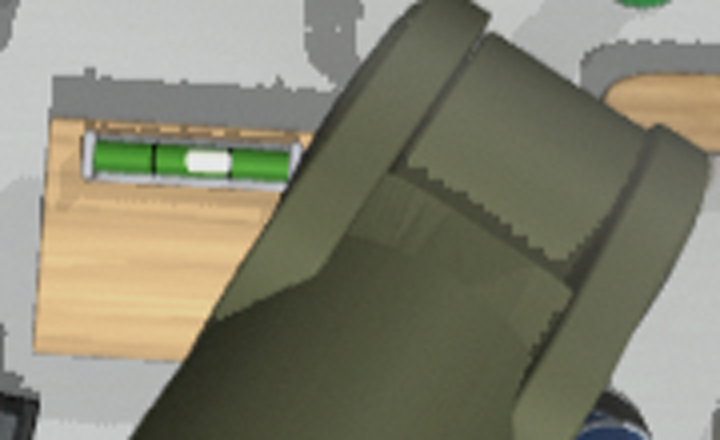

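The bar is at wrist pixel (320,170). In the top crop the black lines are at 154 and 231 and the bubble at 208, so it sits 9.5 mm towards the knob. Pressing to the stop would put it at about +26.5 mm, so the turn needed is about 0.74 rad clockwise.

```bash
python3 - <<'E'
from h import *
s=dict(np.load('last_wrist.npz'));W=cloud(s);im=s['color'].astype(int)
m=(im[...,0]>2.2*im[...,2])&(im[...,0]>90);m[:,:290]=0;m[:,350:]=0;m[:120]=0;m[225:]=0
m&=(W[...,2]>.098)
p=W[m];print(m.sum(),np.nanmedian(p,0),cv2.minAreaRect((p[:,:2]*1000).astype(np.float32)))
d=p[:,:2]-p[:,:2].mean(0);e,v=np.linalg.eigh(d.T@d);print('bar dir',v[:,1],np.degrees(np.arctan2(v[0,1],v[1,1])))
fl=(im.max(-1)<60)&(abs(W[...,2]-.078)<.012);fl[:,:270]=0;fl[:,370:]=0;fl[:120]=0;fl[225:]=0
q=W[fl];print(fl.sum(),np.nanmedian(q,0),cv2.minEnclosingCircle((q[:,:2]*1000).astype(np.float32)))
from scipy.spatial.transform import Rotation as R
w=sensors.read_state();r=w['tcp_rot'];Z=R.from_quat([r[1],r[2],r[3],r[0]]).as_matrix();print(Z.round(3),w['ee_pos'],w['joints'].round(2))
E
```

```text
1055 [ 0.50791463 -0.24427181  0.10981335] ((507.9722595214844, -245.6761016845703), (13.798966407775879, 46.49261474609375), 3.1578824520111084)
bar dir [-0.05553417  0.99845679] -3.1835111187236014
2689 [ 0.5109616  -0.24361209  0.08209457] ((508.4585266113281, -245.78924560546875), 30.01388168334961)
[[ 0.024 -0.     1.   ]
 [-1.    -0.001  0.024]
 [ 0.001 -1.    -0.   ]] [ 0.50687375 -0.27045815  0.22111531] [ 0.3   0.45  0.22  1.67 -0.11  1.04  0.58]
```

```bash
python3 -m inch '[[-0.1,[0.001,0.022,-0.03],0.03],[-0.1,[0.001,0.022,-0.08],0.03],[-0.1,[0.001,0.022,-0.11],0.03],[-0.1,[0.001,0.022,-0.125],0.03],[-0.1,[0.001,0.022,-0.13],0.03],[-0.1,[0.001,0.022,-0.13],0.03]]'; python3 -c "
from h import *
snap('wrist','wrist4.png')"
```

```text
time_s: 6.2
ee_pos: [0.5086, -0.2474, 0.0919]
tcp_rot: [0.514, -0.514, 0.486, -0.486]
wrist_force: [0.4, 0.1, -0.4]
opening: 0.447
```

View pics/wrist4.png

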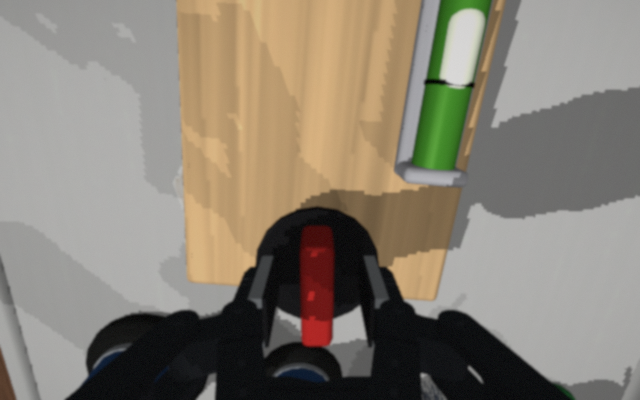

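The bar (317,285) lies midway between the fingers (268 and 373). Closing.

```bash
python3 -m inch '[[-1,[0,0,0],0],[-1,[0,0,0],0],[-1,[0,0,0],0],[-1,[0,0,0],0],[-1,[0,0,0],0]]'; python3 -m inch '[[-1,[0,0,-0.002],0],[-1,[0,0,-0.004],0],[-1,[0,0,-0.006],0],[-1,[0,0,-0.007],0],[-1,[0,0,-0.007],0]]'
```

```text
time_s: 6.88
ee_pos: [0.5085, -0.2473, 0.0916]
tcp_rot: [-0.514, 0.514, -0.486, 0.486]
wrist_force: [-1.1, -0.9, 3.7]
opening: 0.149
time_s: 7.5
ee_pos: [0.5092, -0.2487, 0.0862]
tcp_rot: [0.514, -0.513, 0.485, -0.488]
wrist_force: [-2.2, -3.7, 17.6]
opening: 0.151
```

```bash
python3 -m inch '[[-1,[0,0,-0.001],-0.1],[-1,[0,0,-0.001],-0.2],[-1,[0,0,-0.001],-0.3],[-1,[0,0,-0.001],-0.4],[-1,[0,0,-0.001],-0.5],[-1,[0,0,-0.001],-0.6],[-1,[0,0,-0.001],-0.7],[-1,[0,0,-0.001],-0.74],[-1,[0,0,-0.001],-0.74],[-1,[0,0,-0.001],-0.74]]';python3 -m inch '[[-1,[0,0,0],0],[-1,[0,0,0],0],[-1,[0,0,0],0]]'; python3 -c "
from h import *
print(sensors.read_state()['joints'].round(2))
snap('wrist','wrist5.png');snap('top','top5.png');
a=cv2.imread('pics/top5.png')[160:270,220:400];cv2.imwrite('pics/m5.png',cv2.resize(a,None,fx=4,fy=4,interpolation=2))"
```

```text
time_s: 8.75
ee_pos: [0.5098, -0.249, 0.0859]
tcp_rot: [-0.304, 0.302, -0.637, 0.641]
wrist_force: [-2.7, -3.0, 21.5]
opening: 0.15
time_s: 9.12
ee_pos: [0.5099, -0.249, 0.0859]
tcp_rot: [-0.304, 0.302, -0.637, 0.641]
wrist_force: [-2.0, -3.0, 22.2]
opening: 0.148
[ 0.16  0.61  0.39  1.86 -0.33  0.73  0.05]
```

View pics/m5.png

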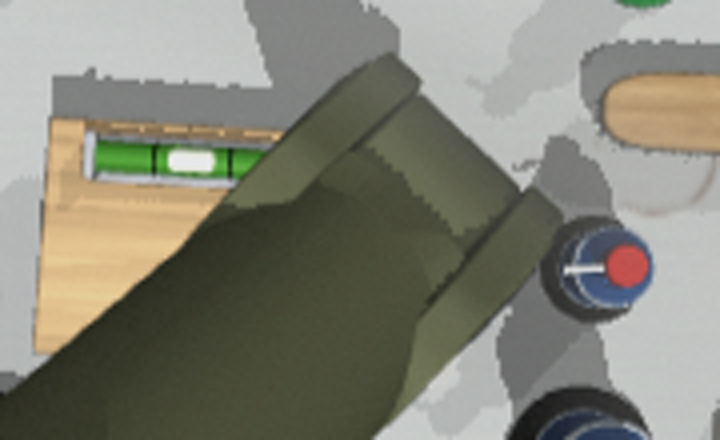

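View pics/wrist5.png

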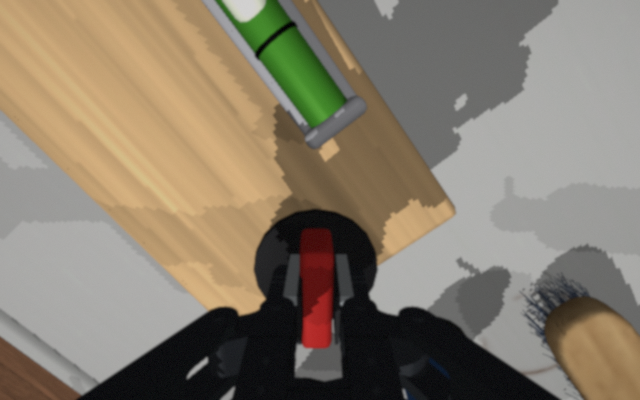

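The bubble spans crop pixels 167–215, centred at 191 with the lines at 154 and 231 (mid 192.5), so it's within about 1 mm. The spray cap is up. I'll check the knob's drop from depth, and whether the reading holds steady.

```bash
python3 - <<'E'
from h import *
for f in ['wrist']:
    s=dict(np.load('last_wrist.npz'));W=cloud(s);im=s['color'].astype(int)
    m=(im[...,0]>2.2*im[...,2])&(im[...,0]>90);m[:,:300]=0;m[:,335:]=0;m[:225]=0;m[350:]=0
    p=W[m];print('bar z pct',np.nanpercentile(p[:,2],[5,25,50,75,95]).round(4))
    fl=(im.max(-1)<60);fl[:,:300]=0;fl[:,335:]=0;fl[:210]=0;fl[225:]=0
    print('flange',np.nanmedian(W[fl],0).round(4))
s=snap('top','top6.png');hsv=cv2.cvtColor(s['color'],cv2.COLOR_RGB2HSV)
W=cloud(s);print('cap z',W[226,376])
w=s['color'][194:206,240:282].astype(int)
b=(w.min(-1)>150); c=np.argwhere(b[4:9]);print('bubble cols',240+c[:,1].min(),240+c[:,1].max(),240+c[:,1].mean())
print(w[5:8,:,1].mean(0).astype(int))
E
python3 -m inch '[[-1,[0,0,0],0],[-1,[0,0,0],0],[-1,[0,0,0],0],[-1,[0,0,0],0]]'
```

```text
bar z pct [0.1028 0.1035 0.104  0.1044 0.105 ]
flange [ 0.5267 -0.2267  0.0764]
cap z [ 0.5021079  -0.3992474   0.12083672]
bubble cols 241 273 263.53731343283584
[140 190 201 145 151 153 153 155 155 155 155 156 156 157 156 159 159 158
  60 157 160 160 227 232 232 232 232 232 232 231 232 231 232 212 161 157
 156  49 150 154 153 152]
time_s: 9.78
ee_pos: [0.5098, -0.249, 0.0859]
tcp_rot: [-0.304, 0.302, -0.637, 0.641]
wrist_force: [-2.7, -3.1, 22.6]
opening: 0.153
```

The bar top dropped from 0.1098 to 0.104 m, the full 5.7 mm. The lines are at columns 258 and 277 and the bubble runs 262–273, so it's centred. The force holds steady at 22 N and the cap is up.

```bash
python3 -c "
from workcell import finish_job
print(finish_job())"
```

```text
the job is handed in; nothing more can be done
None
```

I handed the job in at about 9.8 s with the knob still gripped, the board pressed to its stop and the bubble centred; no verdict is reported.

- **Spray cap:** I pushed the small blue can's cap down until the force rose to about 22 N at 6 mm of travel, then let it up. The last top view showed it up, with its top at about 0.121 m.
- **Knob:** I gripped the red bar, pressed it down and turned it 0.74 rad clockwise. The bar top dropped about 5.8 mm, and a steady 22 N held it against the stop, where about 9 N is needed.
- **Bubble:** In the top view it runs over columns 262–273 between lines at 258 and 277, so its offset is within about 1 mm of the middle.
- **Other things:** I steered clear of the bystanders and saw no contact, but I did not measure their positions again at the end.

The top and wrist cameras disagreed by about 4 mm on the knob's y position; I used the midpoint, and the grip came out centred. No other check failed or disagreed.

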